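# Hang a specimen bin from an S-hook seated in the rail's neck

### The job

Take the flat steel S-hook out of the wooden block, hook it over the round rail and settle it down in the one narrow turned-down neck of the rail, finding the neck by feel if need be. Then hang the small white specimen bin by its wire bail from the hook's lower curl and let go, so that it hangs free and level. Work gently: never lean hard on the rail or the hook or pull on them (25 N is too much), do not let the bin drop, and leave the jars and other things around where they are.

Things in the scene. Friction and masses are not known exactly. Their poses are not given: they have to be found in the camera images.
- hook_tab (a point): middle of the hook's grip tab: upright flat plate on its top, 22 mm wide (hook's x), 6 mm thick (y), from 100 to 136 mm above the hook's origin; this point is at 120 mm, 24 mm above hook_seat
- hook: S-hook of 6 mm steel plate, 36 mm wide, 136 mm tall, 110 g, upright in the block's slot. Origin: middle of its underside (10 mm above the table at the start), z up, y across the plate, the S in its x-z plane, all strips 6 mm wide. Its +x points away from the robot at the start, within 0.35 rad. Below the curls the strip slants from x = +13 mm at 24 mm height to x = -15 mm at 46 mm
- hook_seat (a point): underside of the crown of the upper curl, where it rests on the rail: 96 mm above the hook's origin, centred. This curl opens downwards, 24 mm wide inside; its free leg on the +x side ends 69 mm above the origin, its other leg runs on down as the strip
- hook_curl (a point): where the axis of the bail's top wire lies when it hangs in the lower curl: 9 mm above the hook's origin, 3 mm above the curl's inner bottom. This curl opens upwards, 20 mm wide inside; its free tip on the hook's -x side rises to 18 mm above the origin
- block: wooden block 90 x 60 x 40 mm, heavy and fixed, with one slot 37 x 8.5 mm, 30 mm deep, in the middle of its top, in which the hook stands. Origin: middle of its underside; slot along its x
- stand: rail stand, fixed: two posts 340 mm apart along its y carry a round horizontal steel bar, diameter 16 mm, its axis 222 mm above the table; 320 mm are free between the posts. Origin on the table midway between them, x away from the robot. The posts and bar are rigid
- rail_mid (a point): top of the bar midway between the posts, 230 mm above the table; y along the bar, z up. The bar has one neck, a square-edged groove all round, 12 mm wide, 3 mm deep. It lies anywhere within 40 mm either side of this point and is not measured: slide the hook along under light downward pressure until the support is lost. A hook in it sits 3 mm lower
- bin: white specimen bin with stones, open box 70 (x) x 56 (y) x 45 mm high, 0.17 to 0.34 kg, on the table, x away from the robot within 0.35 rad. Origin: middle of its underside. A rigid 6 mm wire bail rises from the middle of the side walls (y = +-26.5 mm) to a straight top wire along y. The side walls can be gripped across y, gripper tilted back towards the robot
- bail_mid (a point): middle of the bail's top wire, on its axis, 85 mm above the bin's underside
- jar1: bystander: specimen jar with white cap, 38 mm wide, 55 mm tall; origin at its foot, leave it
- jar2: bystander: specimen jar, 38 mm wide, 55 mm tall; leave it
- jar3: bystander: specimen jar, 42 mm wide, 65 mm tall; leave it
- cup: bystander: open white cup, 60 mm wide, 50 mm tall; leave it
- stone: bystander: rock specimen, 65 x 48 x 40 mm; leave it
- tray: bystander: loose paper tray with stones, 70 x 100 x 25 mm, behind the rail; leave it
- brush: bystander: brush, 160 mm long, lying on the table in front of the rail; leave it
Things that resemble listed ones, but are neither listed nor needed, are in the scene too. Several things have the shape of the hook; the one meant has the colours described above.

How it is judged (in metres and radians):
On the way:
1. the hook hangs upright over the rail, down in its neck (crown at least 1.8 mm below the top of the plain bar) (z of hook_seat in the frame of rail_mid between -0.0055 and -0.0018 m and x of hook_seat in the frame of rail_mid between -0.008 and 0.008 m and angle between hook's own z axis and vertical below 0.26 rad), for 0.3 s.
At the end, for the whole second after the job is handed in: the hook hangs in the rail's neck (hook_seat 1.8 to 5.5 mm below the plain bar's top, within 8 mm of its centreline, tilt under 0.26 rad) and carries the bin: bail_mid within 9 mm of hook_curl, bin 30 mm or more off the table, within 0.26 rad of level, below 0.1 m/s (all of step 1 and distance between bail_mid and hook_curl below 0.009 m and height (world z) of bin above 0.03 m and angle between bin's own z axis and vertical below 0.26 rad and linear speed of bin below 0.1 m/s and contact force between bin and hook above 0.3 N); the robot touches nothing.
It fails at once if the hook presses on the rail or its stand with more than 25 N (contact force between hook and stand above 25 N).
It fails at once if the bin and the hook press on each other with more than 25 N (contact force between bin and hook above 25 N).
It fails at once if the bin or the arm strikes the rail or its stand with more than 25 N (contact force between any of bin, the arm, the fingers and stand above 25 N).
It fails at once if the bin drops (moves faster than 0.8 m/s) (linear speed of bin above 0.8 m/s).
It fails at once if a bystander is pushed more than 25 mm (distance of any of jar1, jar2, jar3, cup, stone, tray, brush from where it was at the start of the episode above 0.025 m).
It also fails if it takes over 72 s, if anything falls off the work surface, if the arm or the gripper's body presses on something with over 40 N, if the wrist force passes 120 N, or if a joint passes its speed limit or range.

### The arm

A 6-joint arm with a two-finger parallel gripper is mounted at the origin on the work surface. World frame = base frame: x ahead of the robot, y to its left, z up, the work surface at z = 0. Lengths are in mm, angles in rad, forces in N, time in s.
With the tool pointing down it reaches from about 300 to 875 mm from the base axis. Payload 6.4 kg.
Tool frame: the origin (TCP) lies midway between the tips of the shut fingers; the grasp point (between the pads) lies 19 mm behind it; z points along the fingers, y is the line along which they close (so a half turn about z gives the same grasp; the last joint's range is limited). The gripper opens to 88 mm and grips with 3 to 60 N. Pads are 18 mm wide; open, the fingers measure 123 mm over their backs; the gripper's body (75 mm by 187 mm) begins 45 mm behind the grasp point.
Start: joints at [-1.455, 0.181, 1.607, -0, 1.354, -0.206], TCP at [181.874, -545.493, 238.714] pointing down, gripper open.
Joint ranges: [-2.99, 2.99], [-0.89, 2.07], [0.3, 2.58], [-1.14, 4.28], [0, 2.63], [-3.12, 3.12]. Speed limits (rad/s): [2.57, 2.57, 3.01, 3.14, 3.14, 3.14].

### API

Orientations are given as a rotation vector (axis times angle).
In Python, from cell import * gives the robot as it stands.
- The arm moves only by the tool send_rows, never from a script. Its argument "deltas" is a list of rows, each a list of 7 numbers: the shift along the tool's x, y, z in m, then the turn, a rotation vector about the tool's x, y, z in rad, then the gripper's target within -1 to 1 (fully open at 1, half-way at 0, shut at -1). In form: [[tx, ty, tz, wx, wy, wz, grip], ...]. A call has 1 to 10 rows; each row is the pose to reach, as a shift and turn from the pose commanded when the call began, along the tool's axes at that moment; what a row does not reach only later rows make up. A row lasts 1/12 s, in which the tool goes at most 41.7 mm and 7.16 degrees, less where a joint would pass 70% of its speed; a pose out of reach is approached as far as the arm can. A call with a gripper value outside its range is refused whole. The fingers move at their own pace and stop on an object; "force" is the grip in N (left out, the last holds). Time passes only in rows, so rows that repeat a pose let the fingers close. It gives the time, the measured TCP pose, the force, the opening and the grip force at its end, in the units of the state.
- sense(): the state, without advancing time (a new reading comes with each control period).
- snapshot(name): name is "scene" or "top" or "wrist"; returns a dict with "frame" (384x512x3 uint8, red, green, blue), "intrinsics" (3x3 intrinsics, pixels), "rvec" (rotation vector, rad) and "tvec" (3), from world to camera coordinates, as OpenCV has them; the wrist camera has in their place "mount" (4x4, takes a point from camera to tool coordinates, whose origin is the TCP and whose axes are the flange's). Camera axes: x right, y down, z forward; pixel columns grow to the right and rows downward; lengths in mm; the calibration is good to about 2 mm. The wrist camera is an equidistant fisheye: a pixel r from the principal point sees the ray r / f radians off the axis. A picture is of the moment at which its call begins: read the wrist's pose just before it. There is no depth.
- sign_off(): hands the job in; it is judged then, once.
The state is a dict: "time": time; "joint_pos": joint angles; "joint_velocities": joint speeds; "joint_torque": joint torques, N m; "tool_pos": TCP position; "eef_rot": TCP orientation; "force": force on the tool from outside, world axes, zero at the start; "moment": the same for the moment, N m; "finger_gap": opening from 0.0 (shut) to 1.0 (fully open); "grasp_force": force on a finger pad.
Only numpy, scipy, OpenCV 4.12 (cv2) and the standard library are available. Lean on these libraries where they do the work, as an engineer would, in place of code of your own. Each camera call takes 0.05 s, during which the arm holds its last target. There are 200 camera calls.

## Working session

There is one attempt and no reset: what is moved stays moved. The work goes in short steps, Python scripts to look and compute and a tool call to move; the robot and the scene stay as the last step left them, time stands still between calls to the robot, and variables do not carry over. Pictures are saved under pics/ and viewed, at most 10 in all, crops included, and the job is handed in when it is done.

Besides the shell and the picture viewer there is one more tool, called after "Call:" as name(argument=value, ...), one argument or row to a line, values as JSON. send_rows: Moves the arm, as the interface text tells. Its arguments: {"type":"object","properties":{"deltas":{"type":"array","items":{"type":"array","items":{"type":"number"}}},"force":{"type":"number"}},"required":["deltas"]}

```bash
mkdir -p pics; ls; python3 - <<'E'
from cell import *
import cv2,numpy as np,pickle
s=sense();print(s)
d={n:snapshot(n) for n in("scene","top")}
pickle.dump(d,open('s0.pkl','wb'))
for n in d:
    cv2.imwrite(f'pics/{n}0.png',cv2.resize(d[n]['frame'][:,:,::-1],(800,600),interpolation=cv2.INTER_CUBIC))
    print(n,d[n]['intrinsics'],d[n]['rvec'],d[n]['tvec'])
E
```

```text
pics
{'time': 0.0, 'joint_pos': array([-1.45531381e+00,  1.81527272e-01,  1.60796008e+00,  1.97234966e-05,
        1.35378478e+00, -2.06284799e-01]), 'joint_velocities': array([-4.88331059e-04,  2.09471672e-04, -7.09530153e-05, -4.27788261e-05,
        7.16798133e-04, -3.39937123e-04]), 'joint_torque': array([-1.90168947e-03, -4.33877885e+01, -3.41850722e+01,  6.98801363e-02,
        3.87626141e-02, -1.14205443e-04]), 'tool_pos': array([ 181.81087958, -544.96286691,  237.84103522]), 'eef_rot': array([-3.09936834e+00, -5.02978119e-01, -1.49870335e-04]), 'force': array([ 0.15044179, -0.08055811, -0.68828412]), 'moment': array([ 0.02104869, -0.00479203,  0.03255712]), 'grasp_force': 0.0, 'finger_gap': 0.9988744453153884}
scene [[420.59844441   0.         256.77311398]
 [  0.         420.59844441 191.94956918]
 [  0.           0.           1.        ]] [ 1.05045249  2.55954535 -0.83588688] [ 389.87234827 -193.06477306 1523.38531107]
top [[348.28852912   0.         254.18554033]
 [  0.         348.28852912 184.77786143]
 [  0.           0.           1.        ]] [ 2.1901867  -2.18740396  0.06458639] [  -4.03695311  546.00590475 1240.33202648]
```

View pics/scene0.png

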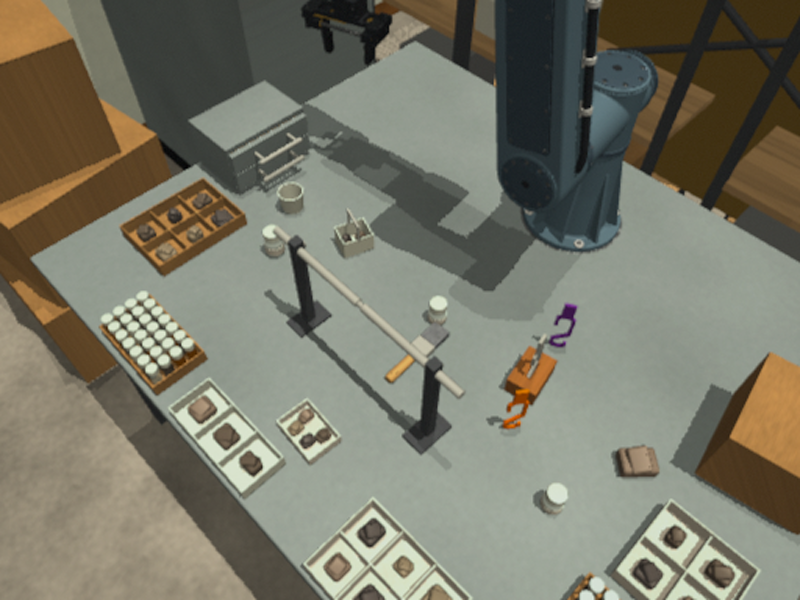

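View pics/top0.png

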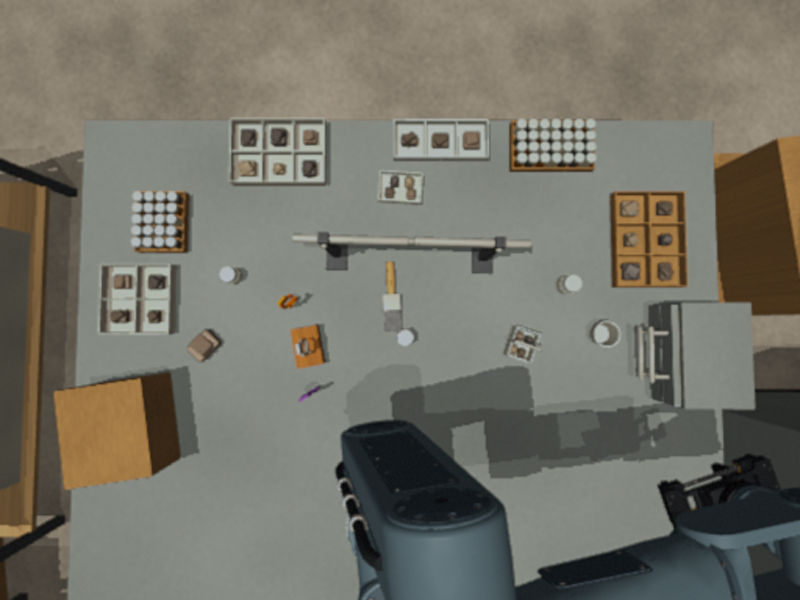

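Scene view (800x600 scaling): the grey hook stands in the orange-brown block at about (540,360). Its look-alikes are an orange hook at (517,408) and a purple hook at (566,325). I choose the grey one, the only steel-coloured hook and the one in the block. The bin with its bail is at (353,235). It could be confused with the cup at (290,198) or the trays. The neck may show at about (360,300) in scene and (411,241) in top.

```bash
cat > h.py <<'E'
import numpy as np,cv2,pickle
from scipy.spatial.transform import Rotation as R
D=pickle.load(open('s0.pkl','rb'))
def proj(c,P):
    c=D[c];return cv2.projectPoints(np.array(P,float).reshape(-1,1,3),c['rvec'],c['tvec'],c['intrinsics'],None)[0].reshape(-1,2)
def ray(c,uv):
    c=D[c];Rm=cv2.Rodrigues(c['rvec'])[0];d=np.linalg.inv(c['intrinsics'])@np.array([uv[0],uv[1],1.])
    return -Rm.T@c['tvec'],Rm.T@d
def plane(c,uv,z):
    o,d=ray(c,uv);return o+d*(z-o[2])/d[2]
def tri(a,ua,b,ub):
    o1,d1=ray(a,ua);o2,d2=ray(b,ub)
    t=np.linalg.lstsq(np.c_[d1,-d2],o2-o1,rcond=None)[0];p,q=o1+d1*t[0],o2+d2*t[1]
    return (p+q)/2,np.linalg.norm(p-q)
E
python3 - <<'E'
from h import *
def crop(n,x,y,w,h,s):
    return cv2.resize(D[n]['frame'][y:y+h,x:x+w,::-1],(w*s,h*s),interpolation=cv2.INTER_CUBIC)
# 512x384 px coordinates
A=crop('top',180,200,40,40,7);B=crop('top',315,200,40,40,7)
C=crop('scene',315,190,50,40,6);E=crop('scene',205,130,40,40,6)
F=crop('top',185,145,160,20,5)
im=np.zeros((600,800,3),np.uint8)
im[:280,:280]=A;im[:280,290:570]=B
im[290:530-0,:300]=C;im[290:530,310:550]=E
im2=F
im[:0]
im[535:600,:800]=F[15:80]
cv2.imwrite('pics/m1.png',im)
E
```

```text
(no output)
```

View pics/m1.png

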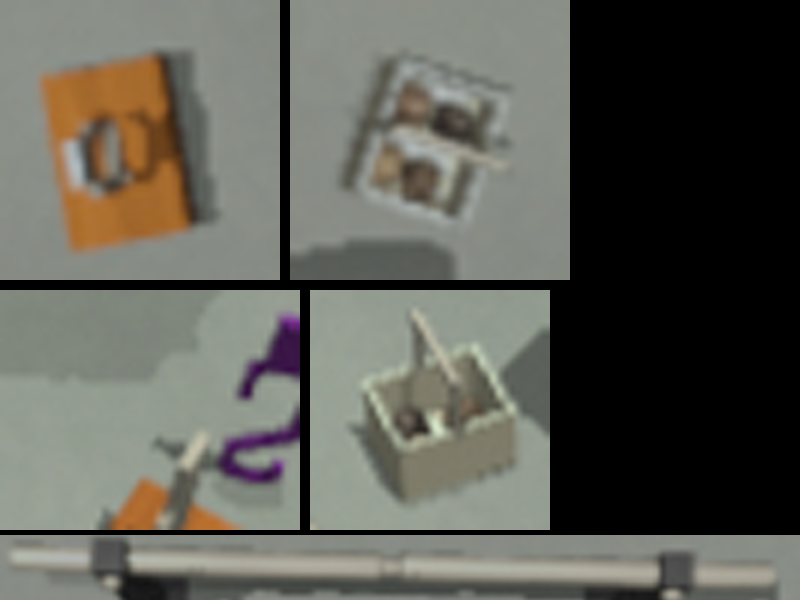

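The crop shows the grey hook in the block, with the tab's bright top at crop (75,165). The bin rim corners are near (400,55), (512,92), (465,222) and (355,188), and there is a faint neck mark on the bar at crop x≈392.

```bash
python3 - <<'E'
from h import *
f=D['top']['frame'].astype(int)
m=((f[...,0]-f[...,2])>70).astype(np.uint8); m2=np.zeros_like(m); m2[200:240,180:212]=m[200:240,180:212]
c=max(cv2.findContours(m2,0,2)[0],key=cv2.contourArea);r=cv2.minAreaRect(c);b=cv2.boxPoints(r)
P=np.array([plane('top',u,40) for u in b]);print('block',P.round(1),P.mean(0).round(1),[np.linalg.norm(P[i]-P[i-1]).round(1) for i in range(4)])
cp=lambda x,y,ox,oy,s,X,Y:((x-ox+.5)/s-.5+X,(y-oy+.5)/s-.5+Y)
t=cp(75,165,0,0,7,180,200);print('tabtop',plane('top',t,146).round(1))
# bin rim
Q=np.array([plane('top',cp(x,y,290,0,7,315,200),45) for x,y in[(400,55),(512,92),(465,222),(355,188)]])
print('bin',Q.round(1),Q.mean(0).round(1),[np.linalg.norm(Q[i]-Q[i-1]).round(1) for i in range(4)])
for x,y in[(395,130),(507,165)]:print('bail',plane('top',cp(x,y,290,0,7,315,200),85).round(1))
for x,y in[(12,555),(775,574),(392,565)]:
  print('bar',plane('top',cp(x,y,0,520,5,185,145),222).round(1))
for x,y in[(108,557),(678,572)]:print('post',plane('top',cp(x,y,0,520,5,185,145),226).round(1))
# scene neck (360,300)/800
o=(360/800*512,300/800*512);print('scene neck',plane('scene',o,226).round(1))
b0=cp(415,312,310,290,6,205,130);b1=cp(455,385,310,290,6,205,130)
print('bail scene',plane('scene',b0,85).round(1),plane('scene',b1,85).round(1))
print('tab scene',plane('scene',cp(200,438,0,290,6,315,190),146).round(1))
E
```

```text
block [[452.7 239.5  40. ]
 [463.6 180.   40. ]
 [376.9 163.3  40. ]
 [366.1 222.5  40. ]] [414.9 201.3  40. ] [np.float64(88.3), np.float64(60.5), np.float64(88.3), np.float64(60.3)]
tabtop [414.1 201.7 146. ]
bin [[ 464.9 -270.8   45. ]
 [ 446.4 -326.7   45. ]
 [ 381.7 -302.3   45. ]
 [ 398.5 -247.5   45. ]] [ 422.9 -286.8   45. ] [np.float64(70.4), np.float64(58.8), np.float64(69.2), np.float64(57.3)]
bail [ 428.7 -259.4   85. ]
bail [ 411.9 -313.3   85. ]
bar [634.1 200.4 222. ]
bar [ 622.9 -262.9  222. ]
bar [628.2 -30.5 222. ]
post [632.3 141.5 226. ]
post [ 623.5 -203.3  226. ]
scene neck [617.6 -33.6 226. ]
bail scene [ 404.  -313.6   85. ] [ 425.4 -257.3   85. ]
tab scene [401.  201.1 146. ]
```

```bash
cat >> h.py <<'E'
def tool(yaw,tilt=0):
    # tool y along (+/-)world-left turned by yaw; z down, tilted so that z points forward by tilt
    x=np.array([np.cos(yaw),np.sin(yaw),0]);f=np.sin(tilt)*x+np.array([0,0,-np.cos(tilt)])
    y=np.array([np.sin(yaw),-np.cos(yaw),0]);return R.from_matrix(np.c_[np.cross(y,f),y,f])
def go(p0,r0,p1,r1):
    return np.r_[r0.inv().apply((np.array(p1)-p0))/1000,(r0.inv()*r1).as_rotvec()]
def st():
    from cell import sense
    s=sense();return s,np.array(s['tool_pos']),R.from_rotvec(s['eef_rot'])
E
python3 - <<'E'
from h import *
s,p,r=st();print(r.as_matrix().round(3))
a=([430,-230,260],tool(-0.3));b=([414.5,201.5,240],tool(0.19))
print(go(p,r,*a).round(4),go(*a,*b).round(4)); print(tool(-.3).as_matrix().round(2))
E
```

```text
[[ 0.949  0.316 -0.   ]
 [ 0.316 -0.949  0.002]
 [ 0.    -0.002 -1.   ]]
[ 3.351e-01 -2.204e-01 -2.160e-02 -1.600e-03  2.000e-04  6.218e-01] [-0.1423 -0.4076  0.02    0.      0.     -0.49  ]
[[ 0.96 -0.3   0.  ]
 [-0.3  -0.96 -0.  ]
 [ 0.    0.   -1.  ]]
```

Call:
send_rows(
  deltas=[
    [0.335,-0.22,-0.0216,0,0,0.622,1],
    [0.335,-0.22,-0.0216,0,0,0.622,1],
    [0.335,-0.22,-0.0216,0,0,0.622,1],
    [0.335,-0.22,-0.0216,0,0,0.622,1],
    [0.335,-0.22,-0.0216,0,0,0.622,1],
    [0.335,-0.22,-0.0216,0,0,0.622,1],
    [0.335,-0.22,-0.0216,0,0,0.622,1],
    [0.335,-0.22,-0.0216,0,0,0.622,1],
    [0.335,-0.22,-0.0216,0,0,0.622,1],
    [0.335,-0.22,-0.0216,0,0,0.622,1],
  ],
)

```text
time: 0.93
tool_pos: [431.1, -228.2, 260.3]
eef_rot: [-3.106, 0.469, -0.0]
force: [0.2, 0.2, -0.3]
finger_gap: 1.0
grasp_force: 0.0
```

```bash
python3 - <<'E'
from h import *
from cell import snapshot
s,p,r=st();print(s['time'],p,s['joint_pos'])
w=snapshot('wrist');pickle.dump((p,r.as_matrix(),w),open('w1.pkl','wb'));print(w['intrinsics'],w['mount'])
cv2.imwrite('pics/w1.png',w['frame'][:,:,::-1])
b=([414.5,201.5,240],tool(0.19));print(go(p,r,*b).round(4))
E
```

```text
0.9333 [ 431.14919194 -228.23994339  260.33116411] [-7.31073949e-01 -3.71637347e-02  1.79461520e+00  4.90647551e-04
  1.38431531e+00  1.13907156e+00]
[[297.31863964   0.         257.66261443]
 [  0.         297.31863964 191.60379717]
 [  0.           0.           1.        ]] [[-1.03772053e-03 -9.53046961e-01 -3.02820761e-01  7.83792040e+01]
 [ 9.99999341e-01 -1.13779033e-03  1.54044164e-04  6.90709987e-01]
 [-4.91357857e-04 -3.02820402e-01  9.53047513e-01 -1.46178906e+02]
 [ 0.00000000e+00  0.00000000e+00  0.00000000e+00  1.00000000e+00]]
[-1.427e-01 -4.057e-01  2.050e-02 -5.000e-04 -2.000e-04 -4.894e-01]
```

View pics/w1.png

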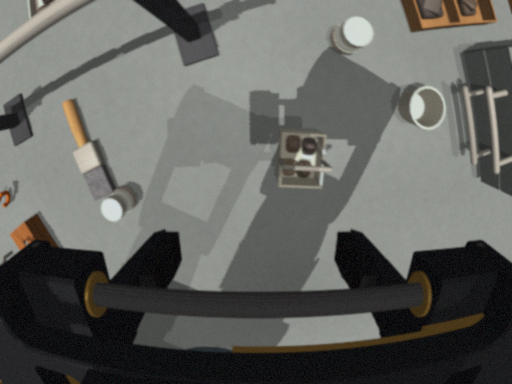

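The wrist picture shows the bin upright at (303,160) with its bail, clear of jar1 (353,33) and the cup (423,107). Next I go above the hook.

Call:
send_rows(
  deltas=[
    [-0.143,-0.406,0.02,0,0,-0.489,1],
    [-0.143,-0.406,0.02,0,0,-0.489,1],
    [-0.143,-0.406,0.02,0,0,-0.489,1],
    [-0.143,-0.406,0.02,0,0,-0.489,1],
    [-0.143,-0.406,0.02,0,0,-0.489,1],
    [-0.143,-0.406,0.02,0,0,-0.489,1],
    [-0.143,-0.406,0.02,0,0,-0.489,1],
    [-0.143,-0.406,0.02,0,0,-0.489,1],
    [-0.143,-0.406,0.02,0,0,-0.489,1],
    [-0.143,-0.406,0.02,0,0,-0.489,1],
  ],
)

```text
time: 1.82
tool_pos: [413.4, 186.9, 240.8]
eef_rot: [3.128, 0.296, 0.0]
force: [1.3, -0.5, 0.6]
finger_gap: 0.997
grasp_force: 0.0
```

Call:
send_rows(
  deltas=[
    [0,0,0,0,0,0,1],
    [0,0,0,0,0,0,1],
    [0,0,0,0,0,0,1],
    [0,0,0,0,0,0,1],
  ],
)

```text
time: 2.15
tool_pos: [414.3, 183.9, 240.8]
eef_rot: [3.127, 0.294, -0.001]
force: [-0.0, 0.3, -0.2]
finger_gap: 1.0
grasp_force: 0.0
```

```bash
cat >> h.py <<'E'
def wray(W,uv):
    p,Rm,w=W;K=w['intrinsics'];v=(np.array(uv)-[K[0,2],K[1,2]])/K[0,0];th=np.linalg.norm(v)
    d=np.r_[v/th*np.sin(th),np.cos(th)];M=w['mount'];return p+Rm@M[:3,3],Rm@M[:3,:3]@d
def wplane(W,uv,z):
    o,d=wray(W,uv);return o+d*(z-o[2])/d[2]
def wproj(W,P):
    p,Rm,w=W;M=w['mount'];q=M[:3,:3].T@(Rm.T@(np.array(P)-p)-M[:3,3]);th=np.arctan2(np.hypot(*q[:2]),q[2]);K=w['intrinsics']
    return q[:2]/np.hypot(*q[:2])*th*K[0,0]+[K[0,2],K[1,2]]
def wsnap(name):
    from cell import snapshot
    s,p,r=st();w=snapshot('wrist');W=(p,r.as_matrix(),w);pickle.dump(W,open(name+'.pkl','wb'));return W
E
python3 - <<'E'
from h import *
W=wsnap('w2');print(W[0],st()[0]['joint_pos'])
u=wproj(W,[414.5,201.5,146]);print(u)
x,y=(u-[64,48]).astype(int);x=max(0,min(x,384));y=max(0,min(y,288));print(x,y)
cv2.imwrite('pics/w2.png',cv2.resize(W[2]['frame'][y:y+96,x:x+128,::-1],(768,576),interpolation=cv2.INTER_CUBIC))
E
```

```text
[414.27943808 183.88861128 240.80507428] [ 1.54522648e-01 -1.03240401e-01  1.89641119e+00 -3.40038883e-04
  1.34853959e+00  1.53893578e+00]
[236.65977735 189.28835405]
172 141
```

View pics/w2.png

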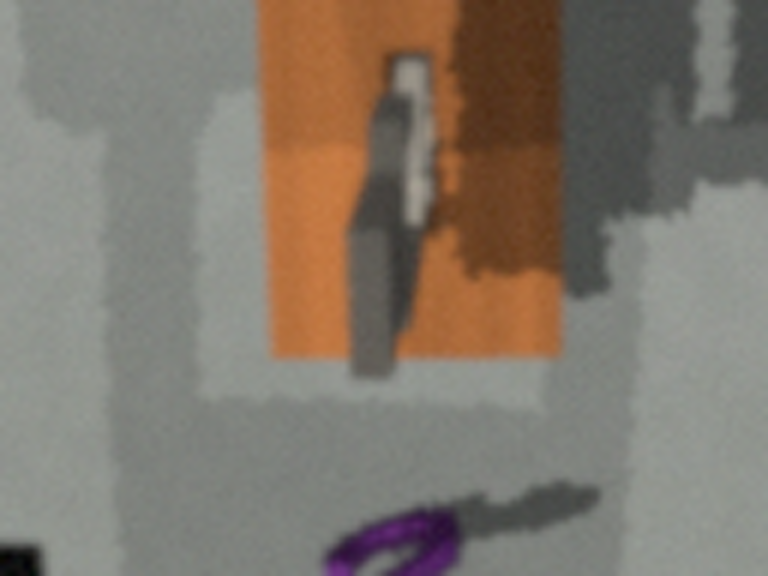

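The close crop shows the grey hook alone in the block's slot. The tab's top face spans crop (355–393, 225–378), with its centre near wrist pixel (234,191). That agrees with the predicted spot within 3 px.

```bash
python3 - <<'E'
from h import *
W=pickle.load(open('w2.pkl','rb'))
c=lambda x,y:((x+.5)/6-.5+172,(y+.5)/6-.5+141)
P=wplane(W,c(373,302),146);a=wplane(W,c(372,226),146);b=wplane(W,c(373,378),146)
B=[wplane(W,c(x,y),40) for x,y in[(274,357),(560,357),(258,0),(562,0)]]
print(P,a,b,np.linalg.norm(a-b),np.arctan2(*(a-b)[[1,0]]),np.array(B).round(1))
s,p,r=st()
h=[P[0],P[1],175]
t=tool(0.19);g=[P[0],P[1],10+127-19]
print(go(p,r,h,t).round(4),go(np.array(h),t,g,t).round(4))
E
```

```text
[412.60884013 203.70557755 146.        ] [423.60750383 205.6570287  146.        ] [401.27820639 201.86751905 146.        ] 22.648574073818526 0.1681084889167032 [[362.4 224.6  40. ]
 [373.5 166.4  40. ]
 [435.3 238.9  40. ]
 [445.9 180.1  40. ]]
[ 0.0019 -0.02    0.0659  0.0003  0.0001 -0.0035] [0.    0.    0.057 0.    0.    0.   ]
```

Call:
send_rows(
  deltas=[
    [0.002,-0.0197,0.03,0,0,-0.0035,1],
    [0.002,-0.0197,0.055,0,0,-0.0035,1],
    [0.002,-0.0197,0.065,0,0,-0.0035,1],
    [0.002,-0.0197,0.08,0,0,-0.0035,1],
    [0.002,-0.0197,0.095,0,0,-0.0035,1],
    [0.002,-0.0197,0.11,0,0,-0.0035,1],
    [0.002,-0.0197,0.119,0,0,-0.0035,1],
    [0.002,-0.0197,0.122,0,0,-0.0035,1],
    [0.002,-0.0197,0.122,0,0,-0.0035,1],
    [0.002,-0.0197,0.122,0,0,-0.0035,0],
  ],
  force=10,
)

```text
time: 3.03
tool_pos: [413.0, 204.5, 119.7]
eef_rot: [-3.127, -0.3, -0.001]
force: [-0.2, 0.6, -0.6]
finger_gap: 0.947
grasp_force: 0.0
```

Call:
send_rows(
  deltas=[
    [0,0,0,0,0,0,-0.5],
    [0,0,0,0,0,0,-1],
    [0,0,0,0,0,0,-1],
    [0,0,0,0,0,0,-1],
    [0,0,0,0,0,0,-1],
    [0,0,0,0,0,0,-1],
    [0,0,0,0,0,0,-1],
    [0,0,0,0,0,0,-1],
  ],
  force=10,
)

```text
time: 3.7
tool_pos: [412.3, 204.8, 119.0]
eef_rot: [3.127, 0.302, -0.0]
force: [-0.7, 0.3, 0.4]
finger_gap: 0.343
grasp_force: 0.0
```

Call:
send_rows(
  deltas=[
    [0,0,0,0,0,0,-1],
    [0,0,0,0,0,0,-1],
    [0,0,0,0,0,0,-1],
    [0,0,0,0,0,0,-1],
    [0,0,0,0,0,0,-1],
    [0,0,0,0,0,0,-1],
  ],
  force=10,
)

```text
time: 4.2
tool_pos: [412.4, 204.8, 119.0]
eef_rot: [-3.127, -0.302, 0.0]
force: [-1.1, -0.6, -0.3]
finger_gap: 0.069
grasp_force: 10.0
```

Call:
send_rows(
  deltas=[
    [0,0,0,0,0,0,-1],
    [0,0,0,0,0,0,-1],
    [0,0,0,0,0,0,-1],
  ],
  force=25,
)

```text
time: 4.45
tool_pos: [412.4, 204.8, 119.0]
eef_rot: [3.127, 0.302, 0.0]
force: [-0.8, 0.2, -0.1]
finger_gap: 0.064
grasp_force: 25.0
```

Call:
send_rows(
  deltas=[
    [0,0,-0.006,0,0,0,-1],
    [0,0,-0.015,0,0,0,-1],
    [0,0,-0.03,0,0,0,-1],
    [0,0,-0.05,0,0,0,-1],
    [0,0,-0.075,0,0,0,-1],
    [0,0,-0.1,0,0,0,-1],
    [0,0,-0.125,0,0,0,-1],
    [0,0,-0.15,0,0,0,-1],
    [0,0,-0.17,0,0,0,-1],
    [0,0,-0.17,0,0,0,-1],
  ],
)

```text
time: 5.28
tool_pos: [414.6, 205.3, 294.5]
eef_rot: [-3.126, -0.302, -0.014]
force: [1.0, -0.2, -1.5]
finger_gap: 0.066
grasp_force: 25.0
```

```bash
python3 - <<'E'
from h import *
W=wsnap('w3');s,p,r=st();print(s['time'],p,s['force'],s['grasp_force'],s['finger_gap'])
cv2.imwrite('pics/w3.png',W[2]['frame'][:,:,::-1])
a=[540,-10,p[2]];t=tool(-0.024)
print(go(p,r,a,t).round(4))
E
```

```text
5.3333 [413.61530636 205.09338143 291.80442741] [ 0.7796259  -0.06001838 -1.30481432] 24.99985727481544 0.06634161576536567
[ 0.0829  0.2353  0.0005 -0.0007 -0.0057  0.2164]
```

View pics/w3.png

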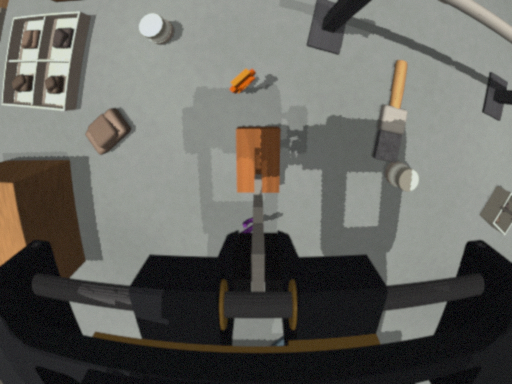

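Hook is held, the block slot at (258,160) is empty and the other things are unmoved. Moving toward the rail.

Call:
send_rows(
  deltas=[
    [0.02,0.05,0,0,0,0.05,-1],
    [0.035,0.085,0,0,0,0.09,-1],
    [0.05,0.12,0,0,0,0.13,-1],
    [0.06,0.155,0,0,0,0.17,-1],
    [0.07,0.19,0,0,0,0.2,-1],
    [0.08,0.22,0,0,0,0.216,-1],
    [0.083,0.235,0,0,-0.006,0.216,-1],
    [0.083,0.235,0,0,-0.006,0.216,-1],
    [0.083,0.235,0,0,-0.006,0.216,-1],
    [0.083,0.235,0,0,-0.006,0.216,-1],
  ],
)

```text
time: 6.17
tool_pos: [537.8, -8.8, 288.1]
eef_rot: [-3.141, 0.036, 0.012]
force: [-0.2, -0.6, -0.8]
finger_gap: 0.064
grasp_force: 25.0
```

```bash
python3 - <<'E'
from h import *
W=wsnap('w4');s,p,r=st();print(s['time'],p,s['eef_rot'],s['force'],s['grasp_force'],s['finger_gap'])
f=W[2]['frame'][:,:,::-1]
for y in(-200,-110,-30,60,140):print(y,wproj(W,[628,y,222]).round(1))
u=wproj(W,[628,-30,222]);x0=int(np.clip(u[0]-100,0,312));y0=int(np.clip(u[1]-75,0,234));print(x0,y0)
cv2.imwrite('pics/w4.png',cv2.resize(f[y0:y0+150,x0:x0+200],(800,600),interpolation=cv2.INTER_CUBIC))
E
```

```text
6.2167 [537.94294716  -8.49555086 288.49157702] [-3.14124215  0.03452701  0.01103585] [ 0.42828583 -0.723047   -0.94582613] 25.000023068860173 0.06419200413769564
-200 [478.1  97.6]
-110 [389.8  86.5]
-30 [284.1  82.2]
60 [158.8  88.8]
140 [ 69.7 101.5]
184 7
```

View pics/w4.png

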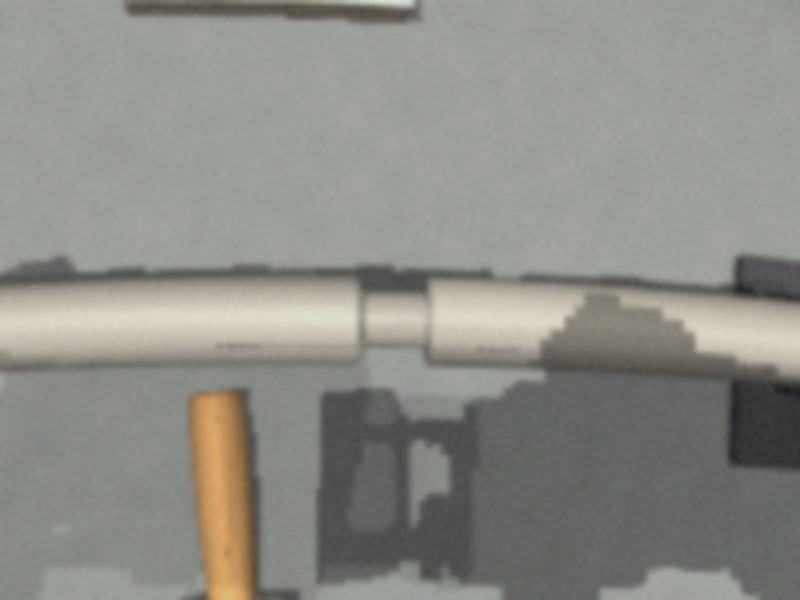

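The neck shows clearly between crop x 360 and 429. Its centre is at crop (395,320), and there's no other groove on the bar.

```bash
python3 - <<'E'
from h import *
W=pickle.load(open('w4.pkl','rb'))
c=lambda x,y:((x+.5)/4-.5+184,(y+.5)/4-.5+7)
for x,y in[(395,319),(361,319),(429,321),(300,321),(500,323)]:print(wplane(W,c(x,y),222).round(1))
s,p,r=st();t=tool(-0.024)
n=wplane(W,c(395,319),222);tgt=[n[0],n[1]+12,288]
print(go(p,r,tgt,t).round(4), t.as_matrix().round(3)[:,:2])
E
```

```text
[625.  -28.7 222. ]
[625.  -22.8 222. ]
[624.6 -34.7 222. ]
[624.9 -12.1 222. ]
[624.4 -47.4 222. ]
[ 0.0872  0.0063 -0.0001 -0.0001  0.007   0.002 ] [[ 1.    -0.024]
 [-0.024 -1.   ]
 [ 0.     0.   ]]
```

Call:
send_rows(
  deltas=[
    [0.02,0.002,0,0,0.004,0.002,-1],
    [0.045,0.004,0,0,0.007,0.002,-1],
    [0.07,0.006,0,0,0.007,0.002,-1],
    [0.085,0.007,0,0,0.007,0.002,-1],
    [0.0886,0.007,0,0,0.007,0.002,-1],
    [0.0886,0.007,0,0,0.007,0.002,-1],
    [0.0886,0.007,0,0,0.007,0.002,-1],
    [0.0886,0.007,0,0,0.007,0.002,-1],
  ],
  force=12,
)

```text
time: 6.88
tool_pos: [626.4, -18.3, 288.8]
eef_rot: [3.141, -0.039, 0.002]
force: [0.8, 0.5, -1.3]
finger_gap: 0.069
grasp_force: 12.0
```

```bash
python3 - <<'E'
from h import *
s,p,r=st();print(s['time'],p,s['eef_rot'],s['force'],s['grasp_force'],s['finger_gap'])
print(go(p,r,[626.5,-17,288],tool(-.024)).round(4))
E
```

```text
6.8833 [626.39617522 -18.32784597 288.76406633] [ 3.14067760e+00 -3.88566790e-02  1.98922605e-03] [ 0.80167209  0.47019179 -1.25415756] 12.000034736702219 0.06897824665113535
[ 0.0001 -0.0013  0.0008  0.0007 -0.0013 -0.0007]
```

Call:
send_rows(
  deltas=[
    [0,0,0.015,0,0,0,-1],
    [0,0,0.03,0,0,0,-1],
    [0,0,0.037,0,0,0,-1],
    [0,0,0.0395,0,0,0,-1],
    [0,0,0.041,0,0,0,-1],
    [0,0,0.041,0,0,0,-1],
    [0,0,0.041,0,0,0,-1],
  ],
)

```text
time: 7.47
tool_pos: [627.5, -19.2, 248.4]
eef_rot: [3.14, -0.04, 0.004]
force: [0.9, 0.1, -0.5]
finger_gap: 0.07
grasp_force: 12.0
```

Call:
send_rows(
  deltas=[
    [0,0,0.001,0,0,0,-1],
    [0,0,0.002,0,0,0,-1],
    [0,0,0.003,0,0,0,-1],
    [0,0,0.003,0,0,0,-1],
  ],
)

```text
time: 7.8
tool_pos: [627.1, -19.1, 244.3]
eef_rot: [3.141, -0.04, 0.001]
force: [-1.3, 0.2, -0.7]
finger_gap: 0.07
grasp_force: 12.0
```

Commands so far put it about 1 mm above expected contact; I continue in half-millimetre steps.

Call:
send_rows(
  deltas=[
    [0,0,0.0005,0,0,0,-1],
    [0,0,0.001,0,0,0,-1],
    [0,0,0.0015,0,0,0,-1],
    [0,0,0.0015,0,0,0,-1],
  ],
)

```text
time: 8.13
tool_pos: [627.3, -19.2, 243.1]
eef_rot: [3.141, -0.04, 0.002]
force: [-0.5, 0.5, -0.0]
finger_gap: 0.064
grasp_force: 12.0
```

Call:
send_rows(
  deltas=[
    [0,0,0.0005,0,0,0,-1],
    [0,0,0.001,0,0,0,-1],
    [0,0,0.0015,0,0,0,-1],
    [0,0,0.0015,0,0,0,-1],
  ],
)

```text
time: 8.47
tool_pos: [627.4, -19.2, 242.8]
eef_rot: [3.14, -0.04, 0.003]
force: [-3.2, -0.2, 5.9]
finger_gap: 0.067
grasp_force: 12.0
```

Contact with the plain bar at TCP z = 242.8 and about 6 N, as expected. Now I slide toward the neck.

Call:
send_rows(
  deltas=[
    [0,0.0012,0,0,0,0,-1],
    [0,0.0024,0,0,0,0,-1],
    [0,0.0036,0,0,0,0,-1],
    [0,0.0048,0,0,0,0,-1],
    [0,0.006,0,0,0,0,-1],
    [0,0.007,0,0,0,0,-1],
    [0,0.008,0,0,0,0,-1],
    [0,0.008,0,0,0,0,-1],
  ],
)

```text
time: 9.13
tool_pos: [626.5, -27.6, 240.5]
eef_rot: [3.14, -0.041, -0.001]
force: [-0.4, 0.4, -0.5]
finger_gap: 0.071
grasp_force: 12.0
```

Call:
send_rows(
  deltas=[
    [0,0.001,0,0,0,0,-1],
    [0,0.002,0,0,0,0,-1],
    [0,0.0025,0.0005,0,0,0,-1],
    [0,0.0025,0.0005,0,0,0,-1],
  ],
)

```text
time: 9.47
tool_pos: [626.9, -29.8, 240.8]
eef_rot: [3.141, -0.041, 0.001]
force: [-0.3, 0.6, -0.8]
finger_gap: 0.066
grasp_force: 12.0
```

Support is lost, so the hook is in the neck. Seating it gently.

Call:
send_rows(
  deltas=[
    [0,0,0.0005,0,0,0,-1],
    [0,0,0.001,0,0,0,-1],
    [0,0,0.001,0,0,0,-1],
    [0,0,0.001,0,0,0,-1],
  ],
)

```text
time: 9.8
tool_pos: [627.0, -29.6, 240.0]
eef_rot: [3.141, -0.04, 0.002]
force: [0.2, 0.0, -1.3]
finger_gap: 0.063
grasp_force: 12.0
```

Call:
send_rows(
  deltas=[
    [0,0,0.0005,0,0,0,-1],
    [0,0,0.001,0,0,0,-1],
    [0,0,0.001,0,0,0,-1],
    [0,0,0.001,0,0,0,-1],
  ],
)

```text
time: 10.13
tool_pos: [627.1, -29.7, 239.8]
eef_rot: [3.14, -0.04, 0.003]
force: [-2.0, 0.3, 5.1]
finger_gap: 0.068
grasp_force: 12.0
```

The second contact is 3.0 mm lower, so the hook is in the neck. I unload it and release.

Call:
send_rows(
  deltas=[
    [0,0,-0.0008,0,0,0,-1],
    [0,0,-0.0008,0,0,0,-1],
    [0,0,-0.0008,0,0,0,-0.7],
    [0,0,-0.0008,0,0,0,-0.5],
    [0,0,-0.0008,0,0,0,-0.3],
    [0,0,-0.0008,0,0,0,-0.3],
    [0,0,-0.0008,0,0,0,-0.3],
    [0,0,-0.0008,0,0,0,-0.3],
  ],
  force=5,
)

```text
time: 10.8
tool_pos: [626.9, -29.6, 239.6]
eef_rot: [3.141, -0.04, 0.001]
force: [1.3, -0.5, -0.2]
finger_gap: 0.351
grasp_force: 0.0
```

Call:
send_rows(
  deltas=[
    [0,0,-0.01,0,0,0,-0.3],
    [0,0,-0.025,0,0,0,-0.3],
    [0,0,-0.045,0,0,0,-0.3],
    [0,0,-0.065,0,0,0,-0.3],
    [-0.03,0,-0.065,0,0,0,0],
    [-0.06,0,-0.065,0,0,0,1],
    [-0.1,0,-0.065,0,0,0,1],
    [-0.1,0,-0.065,0,0,0,1],
  ],
)

```text
time: 11.47
tool_pos: [520.6, -25.6, 303.5]
eef_rot: [-3.141, 0.04, 0.008]
force: [0.3, -0.3, -1.3]
finger_gap: 0.629
grasp_force: 0.0
```

```bash
python3 - <<'E'
from h import *
from cell import snapshot
W=wsnap('w5');sc=snapshot('scene');pickle.dump(sc,open('sc5.pkl','wb'));s,p,r=st();print(s['time'],p,s['force'],s['finger_gap'])
u=wproj(W,[627,-30,250]);v=proj('scene',[627,-30,190])[0];print(u,v)
A=W[2]['frame'];x,y=(u-[50,60]).astype(int);x0,y0=max(x,0),max(y,0);print(x0,y0)
im=np.zeros((600,800,3),np.uint8)
a=cv2.resize(A[y0:y0+140,x0:x0+100],(400,560),interpolation=3);im[:560,:400]=a
x,y=(v-[25,30]).astype(int);print(x,y);b=cv2.resize(sc['frame'][y:y+60,x:x+50],(400,480),interpolation=3);im[:480,400:]=b
cv2.imwrite('pics/m5.png',im[:,:,::-1])
E
```

```text
11.5667 [526.23627499 -26.89128422 305.7898476 ] [0.43678778 1.20177859 0.5546098 ] 0.7199249197600216
[259.21863378  57.73146441] [229.23739018 202.84105346]
209 0
204 172
```

View pics/m5.png

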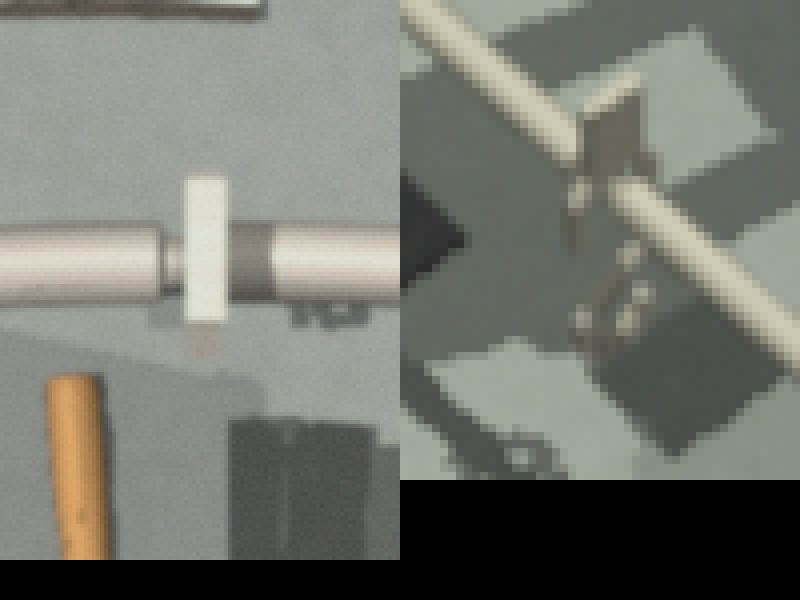

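The hook hangs upright, down in the neck. Next come its measured pose, the bin pose from the earlier wrist view, and a rough arm model fitted from recorded poses to check how far I can tilt.

```bash
python3 - <<'E'
from h import *
W=pickle.load(open('w5.pkl','rb'));c=lambda x,y:((x+.5)/4-.5+209,(y+.5)/4-.5)
for q in[(206,178),(206,322),(206,250)]:print('tabtop',wplane(W,c(*q),267).round(1))
W=pickle.load(open('w1.pkl','rb'));f=W[2]['frame']
g=f[115:205,265:345].astype(int);
Q=np.array([wplane(W,q,45) for q in[(281,131),(326,131),(323,187),(279,187)]]);print(Q.round(1),Q.mean(0),[np.linalg.norm(Q[i]-Q[i-1]).round(1) for i in range(4)])
s,p,r=st();print(s['time'],p,s['joint_pos'].round(4))
a=[400,-240,220];print(go(p,r,a,tool(-.32,.6)).round(4))
cv2.imwrite('pics/bin.png',cv2.resize(f[100:205,250:355,::-1],(600,600),interpolation=3))
E
```

```text
tabtop [633.2 -30.6 267. ]
tabtop [610.8 -30.  267. ]
tabtop [621.9 -30.3 267. ]
[[ 461.6 -268.1   45. ]
 [ 446.1 -321.9   45. ]
 [ 377.1 -300.5   45. ]
 [ 393.9 -245.8   45. ]] [ 419.69482817 -284.08568536   45.        ] [np.float64(71.2), np.float64(56.0), np.float64(72.3), np.float64(57.2)]
11.5667 [526.23627499 -26.89128422 305.7898476 ] [-2.7630e-01  1.9900e-02  1.6466e+00 -3.0000e-04  1.4722e+00  1.3205e+00]
[-0.1209  0.2162  0.0857 -0.0876  0.5927  0.2852]
```

View pics/bin.png

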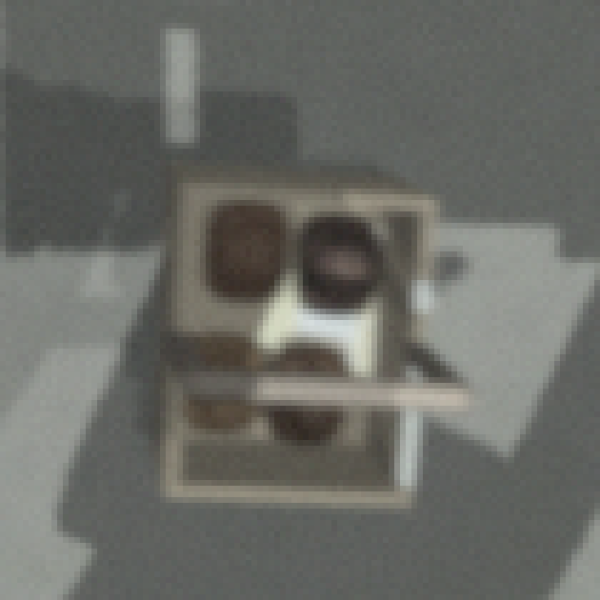

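The bin rim corners sit at crop (180,182), (440,197), (412,503) and (163,495). The bail wire runs above the middle along y and is upright. Moving to a tilted pre-grasp pose.

Call:
send_rows(
  deltas=[
    [-0.121,0.216,0.0857,-0.0876,0.593,0.285,1],
    [-0.121,0.216,0.0857,-0.0876,0.593,0.285,1],
    [-0.121,0.216,0.0857,-0.0876,0.593,0.285,1],
    [-0.121,0.216,0.0857,-0.0876,0.593,0.285,1],
    [-0.121,0.216,0.0857,-0.0876,0.593,0.285,1],
    [-0.121,0.216,0.0857,-0.0876,0.593,0.285,1],
    [-0.121,0.216,0.0857,-0.0876,0.593,0.285,1],
    [-0.121,0.216,0.0857,-0.0876,0.593,0.285,1],
    [-0.121,0.216,0.0857,-0.0876,0.593,0.285,1],
    [-0.121,0.216,0.0857,-0.0876,0.593,0.285,1],
  ],
)

```text
time: 12.4
tool_pos: [401.5, -240.5, 220.4]
eef_rot: [2.877, -0.463, 0.889]
force: [-0.4, -0.6, 0.1]
finger_gap: 1.001
grasp_force: 0.0
```

```bash
cat > kin.py <<'E'
from h import *
from scipy.optimize import least_squares
# planar arm model with wrist: theta from vertical; P=[h,a0,L2,L3,L]
def fk(P,j):
    h,a0,L2,L3,L=P;e=R.from_euler
    Rb=e('z',j[0])*e('y',j[1]);p=np.array([0,0,h])+e('z',j[0]).apply([a0,0,0])+Rb.apply([0,0,L2])
    Rb=Rb*e('y',j[2]);p=p+Rb.apply([0,0,L3]);Rb=Rb*e('z',j[3])*e('y',j[4])
    return p+Rb.apply([0,0,L]),Rb*e('z',j[5])
J=[([-1.45531,.181527,1.60796,0,1.353785,-.2063],[181.8,-545,237.8]),([-.731074,-.0371637,1.794615,.0005,1.3843,1.139],[431.15,-228.24,260.33]),
([.1545,-.10324,1.89641,0,1.3485,1.5389],[414.28,183.89,240.8]),([-.2763,.0199,1.6466,-.0003,1.4722,1.3205],[526.24,-26.89,305.79])]
E
python3 - <<'E'
from kin import *
s,p,r=st();print(s['time'],p,s['eef_rot'],s['joint_pos'])
J.append((s['joint_pos'],p))
# note base yaw offset of j1 vs position
for j,q in J:print(np.arctan2(q[1],q[0])-j[0])
E
```

```text
12.4 [ 401.48418412 -240.5283392   220.42514658] [ 2.87745375 -0.46264809  0.88905738] [-1.07312102 -0.45846206  2.31863301  0.51995877  0.88900042  0.56469816]
0.20648439492535697
0.24420354145643908
0.2632516678341732
0.2252460456163603
0.5333650813147472
```

```bash
cat >> kin.py <<'E'
def fk(P,j):
    h,a0,d,L2,L3,L,e3=P;e=R.from_euler
    Rb=e('z',j[0]);p=Rb.apply([a0,d,0])+[0,0,h];Rb=Rb*e('y',j[1]);p=p+Rb.apply([0,0,L2])
    Rb=Rb*e('y',j[2]);p=p+Rb.apply([e3,0,L3]);Rb=Rb*e('z',j[3])*e('y',j[4])
    return p+Rb.apply([0,0,L]),Rb*e('z',j[5])
J.append(([-1.07312102,-.45846206,2.31863301,.51995877,.88900042,.56469816],[401.484,-240.528,220.425]))
P0=np.array([300,0,118,415,450,300,0.])
res=least_squares(lambda P:np.r_[np.concatenate([fk(P,j)[0]-q for j,q in J]),(P-P0)*1e-3],P0)
P=res.x
Rt=None
lo=np.array([-2.99,-.89,.3,-1.14,0.,-3.12]);hi=np.array([2.99,2.07,2.58,4.28,2.63,3.12])
def ik(p,r,j0):
    C=fk(P,J[4][0])[1].inv()*R.from_rotvec([2.87745375,-.46264809,.88905738])
    f=lambda j:np.r_[(fk(P,j)[0]-p)/100,3*((fk(P,j)[1]*C).inv()*r).as_rotvec()]
    s=least_squares(f,np.clip(j0,lo+.01,hi-.01),bounds=(lo,hi));return s.x,np.linalg.norm(s.fun)
E
python3 - <<'E'
from kin import *
print(P.round(1),np.abs(res.fun[:15]).max())
C=fk(P,J[4][0])[1].inv()*R.from_rotvec([2.87745375,-.46264809,.88905738])
print((fk(P,J[0][0])[1]*C).as_rotvec(),C.as_rotvec())
B=np.array([422,-286,0]);seeds=[J[4][0],[-.6,0,2.4,3.14,.4,-1.5],[-.9,-.3,2.4,1.5,.4,.5],[-.6,.2,2.,0,.5,1]]
H=np.array([629,-29.6,55])
def show(n,base,yaw,tilt,gx,gz):
    t=tool(yaw,tilt);x=np.array([np.cos(yaw),np.sin(yaw),0]);g=base-gx*x+[0,0,gz];T=g+19*t.as_matrix()[:,2]
    b=min((ik(T,t,np.array(s)) for s in seeds),key=lambda a:a[1]);print(n,tilt,T.round(1),b[0].round(2),b[1].round(3))
for th in(.6,.7,.8,.9,1.05):
    show('pick',B,-.32,th,25,23);show('prehang',H+[-30,0,16],-.024,th,25,23);show('hang',H,-.024,th,25,23)
E
```

```text
[ 3.137e+02 -3.000e-01  1.178e+02  4.383e+02  5.149e+02  3.116e+02
  8.570e+01] 0.13093109763491384
[-3.09936176e+00 -5.03014073e-01 -1.19681496e-04] [-6.72380497e-09 -4.24016492e-10  1.57079632e+00]
pick 0.6 [ 408.5 -281.5    7.3] [-1.12  0.22  2.33  1.27  0.44 -0.37] 0.0
prehang 0.6 [584.7 -29.3  78.3] [-0.35  0.16  2.15  0.63  0.31  0.69] 0.0
hang 0.6 [614.7 -29.3  62.3] [-0.33  0.26  2.08  0.65  0.28  0.69] 0.0
pick 0.7 [ 409.9 -282.     8.5] [-1.17  0.25  2.38  1.56  0.51 -0.71] 0.0
prehang 0.7 [586.2 -29.3  79.5] [-0.37  0.16  2.21  1.14  0.24  0.17] 0.0
hang 0.7 [616.2 -29.3  63.5] [-0.35  0.26  2.13  1.23  0.22  0.1 ] 0.0
pick 0.8 [ 411.2 -282.4    9.8] [-1.23  0.31  2.41  1.77  0.62 -0.97] 0.0
prehang 0.8 [587.6 -29.3  80.8] [-0.39  0.18  2.26  1.79  0.27 -0.49] 0.0
hang 0.8 [617.6 -29.3  64.8] [-0.36  0.28  2.18  1.91  0.26 -0.6 ] 0.0
pick 0.9 [ 412.4 -282.8   11.2] [-1.3   0.38  2.43  1.89  0.75 -1.17] 0.0
prehang 0.9 [588.9 -29.4  82.2] [-0.42  0.21  2.3   2.2   0.38 -0.92] 0.0
hang 0.9 [618.9 -29.4  66.2] [-0.38  0.31  2.22  2.3   0.38 -1.  ] 0.0
pick 1.05 [ 413.9 -283.3   13.5] [-1.38  0.54  2.44  1.98  0.98 -1.4 ] 0.0
prehang 1.05 [590.5 -29.4  84.5] [-0.45  0.3   2.35  2.48  0.62 -1.23] 0.0
hang 1.05 [620.5 -29.4  68.5] [-0.41  0.39  2.27  2.55  0.62 -1.26] 0.0
```

```bash
cat >> kin.py <<'E'
def tgt(base,yaw,tilt,gx,gz,back=0):
    t=tool(yaw,tilt);x=np.array([np.cos(yaw),np.sin(yaw),0]);return np.array(base,float)-gx*x+[0,0,gz]+(19-back)*t.as_matrix()[:,2],t
E
python3 - <<'E'
from kin import *
s,p,r=st();a=tgt([421.5,-286,0],-.31,.9,20,25,90);b=tgt([421.5,-286,0],-.31,.9,20,25)
print(a[0],b[0],ik(*a,J[4][0]),go(p,r,*a).round(4),go(*a,*b).round(4))
E
```

```text
[ 349.48814423 -262.93262191   69.13430775] [ 416.62711033 -284.43907941   13.1894106 ] (array([-1.5595198 ,  0.03739792,  2.58      ,  1.42130142,  0.85142817,
       -0.87157065]), np.float64(0.07732133158757419)) [-0.1203  0.0375  0.101   0.0068  0.3005 -0.0061] [-0.   -0.    0.09  0.    0.    0.  ]
```

```bash
python3 - <<'E'
from kin import *
s,p,r=st();b=tgt([421.5,-286,0],-.31,.9,20,25);j=J[4][0]
for dz in(130,90,60,30,0):
    j,e=ik(b[0]+[0,0,dz],b[1],j);print(dz,j.round(2),round(e,3))
a=(b[0]+[0,0,130],b[1]);print(go(p,r,*a).round(4),go(*a,*b).round(4))
E
```

```text
130 [-1.29 -0.16  2.47  1.32  0.73 -0.41] 0.0
90 [-1.29 -0.    2.47  1.5   0.71 -0.65] 0.0
60 [-1.29  0.12  2.46  1.64  0.71 -0.83] 0.0
30 [-1.29  0.25  2.44  1.76  0.72 -1.  ] 0.0
0 [-1.29  0.38  2.42  1.88  0.75 -1.15] 0.0
[-0.0203  0.0369  0.0797  0.0068  0.3005 -0.0061] [-0.1018  0.      0.0808  0.      0.      0.    ]
```

Call:
send_rows(
  deltas=[
    [-0.0203,0.037,0.0797,0.0068,0.3005,-0.006,1],
    [-0.0203,0.037,0.0797,0.0068,0.3005,-0.006,1],
    [-0.0203,0.037,0.0797,0.0068,0.3005,-0.006,1],
    [-0.0203,0.037,0.0797,0.0068,0.3005,-0.006,1],
    [-0.0203,0.037,0.0797,0.0068,0.3005,-0.006,1],
    [-0.0203,0.037,0.0797,0.0068,0.3005,-0.006,1],
    [-0.0203,0.037,0.0797,0.0068,0.3005,-0.006,1],
    [-0.0203,0.037,0.0797,0.0068,0.3005,-0.006,1],
    [-0.0203,0.037,0.0797,0.0068,0.3005,-0.006,1],
    [-0.0203,0.037,0.0797,0.0068,0.3005,-0.006,1],
  ],
)

```text
time: 13.23
tool_pos: [416.6, -283.9, 143.0]
eef_rot: [2.682, -0.415, 1.295]
force: [0.2, 0.1, -0.1]
finger_gap: 1.001
grasp_force: 0.0
```

```bash
python3 - <<'E'
from kin import *
s,p,r=st();print(p,s['eef_rot'],s['joint_pos'].round(2));b=tgt([421.5,-286,0],-.31,.9,20,25)
print(go(p,r,*b).round(4))
E
```

```text
[ 416.63042204 -283.85036836  142.95271319] [ 2.68194026 -0.41531873  1.29534283] [-1.29 -0.16  2.47  1.32  0.73 -0.42]
[-1.015e-01  4.000e-04  8.080e-02 -1.100e-03 -1.000e-04  2.200e-03]
```

Call:
send_rows(
  deltas=[
    [-0.0125,0,0.01,0,0,0,1],
    [-0.03,0,0.024,0,0,0,1],
    [-0.05,0,0.04,0,0,0,1],
    [-0.068,0,0.054,0,0,0,1],
    [-0.083,0,0.066,0,0,0,1],
    [-0.094,0,0.075,0,0,0,1],
    [-0.1,0.0004,0.0796,-0.001,0,0.002,1],
    [-0.1015,0.0004,0.0808,-0.001,0,0.002,1],
    [-0.1015,0.0004,0.0808,-0.001,0,0.002,1],
    [-0.1015,0.0004,0.0808,-0.001,0,0.002,0.6],
  ],
  force=5,
)

```text
time: 14.07
tool_pos: [416.1, -284.6, 12.8]
eef_rot: [2.681, -0.421, 1.295]
force: [0.0, -0.6, 0.6]
finger_gap: 0.947
grasp_force: 0.0
```

Call:
send_rows(
  deltas=[
    [0,0,0,0,0,0,0.5],
    [0,0,0,0,0,0,0.4],
    [0,0,0,0,0,0,0.3],
    [0,0,0,0,0,0,0.2],
    [0,0,0,0,0,0,0.1],
    [0,0,0,0,0,0,0],
    [0,0,0,0,0,0,0],
    [0,0,0,0,0,0,0],
  ],
  force=5,
)

```text
time: 14.73
tool_pos: [415.7, -284.2, 12.4]
eef_rot: [2.681, -0.423, 1.296]
force: [-3.8, 2.0, 6.4]
finger_gap: 0.636
grasp_force: 5.0
```

Call:
send_rows(
  deltas=[
    [0,0,0,0,0,0,-0.3],
    [0,0,0,0,0,0,-0.3],
    [0,0,0,0,0,0,-0.3],
    [0,0,0,0,0,0,-0.3],
  ],
  force=40,
)

```text
time: 15.07
tool_pos: [415.7, -284.2, 12.4]
eef_rot: [2.681, -0.423, 1.296]
force: [-2.8, 1.8, 6.9]
finger_gap: 0.63
grasp_force: 40.0
```

Call:
send_rows(
  deltas=[
    [0.0023,0,-0.0019,0,0,0,-0.3],
    [0.007,0,-0.0056,0,0,0,-0.3],
    [0.014,0,-0.011,0,0,0,-0.3],
    [0.0235,0,-0.0187,0,0,0,-0.3],
    [0.0313,0,-0.0249,0,0,0,-0.3],
    [0.0313,0,-0.0249,0,0,0,-0.3],
    [0.0313,0,-0.0249,0,0,0,-0.3],
  ],
)

```text
time: 15.65
tool_pos: [415.4, -284.5, 52.2]
eef_rot: [2.681, -0.422, 1.293]
force: [-0.2, 0.1, -2.6]
finger_gap: 0.631
grasp_force: 40.0
```

```bash
python3 - <<'E'
from kin import *
W=wsnap('w6');s,p,r=st();print(s['time'],p,s['eef_rot'],s['force'],s['moment'],s['grasp_force'],s['finger_gap'],s['joint_pos'].round(2))
E
```

```text
15.7 [ 415.31727032 -284.25608945   51.74361247] [ 2.68158819 -0.42334403  1.2932483 ] [ 0.18518287 -1.11595443 -2.17928009] [ 0.22709601  0.60736763 -0.02841453] 39.99785682884976 0.6301249887619984 [-1.29  0.21  2.45  1.73  0.72 -0.95]
```

The bin is lifted, weighing about 2 N, with an opening of 56 mm as expected. Next I plan the carry.

```bash
python3 - <<'E'
from kin import *
print('jar',plane('top',(405/1.5625,337/1.5625),55).round(0))
s,p,r=st();j=s['joint_pos']
pts=[(p,r),([430,-262,150],tool(-.28,.9)),([540,-40,140],tool(-.024,.9)),([560,-29.6,84],tool(-.024,.9)),([591,-29.6,84],tool(-.024,.9))]
for a,b in zip(pts,pts[1:]):
    d=go(np.array(a[0]),a[1],*b)
    for k in(.25,.5,.75,1):
        j2,e=ik(np.array(a[0])+k*(np.array(b[0])-a[0]),a[1]*R.from_rotvec(d[3:]*k),j);m=np.abs(j2-j).max();j=j2
        print(round(k,2),j.round(2),round(e,3),round(m,2))
    print(d.round(4))
E
```

```text
jar [436. -21.  55.]
0.25 [-1.27  0.1   2.47  1.63  0.7  -0.81] 0.0 0.14
0.5 [-1.26 -0.    2.48  1.52  0.7  -0.66] 0.0 0.15
0.75 [-1.24 -0.1   2.48  1.41  0.7  -0.51] 0.0 0.15
1 [-1.22 -0.2   2.48  1.3   0.72 -0.36] 0.0 0.15
[ 0.0813 -0.0258 -0.0556  0.025   0.0014 -0.0211]
0.25 [-1.07 -0.22  2.5   1.35  0.65 -0.34] 0.0 0.16
0.5 [-0.89 -0.2   2.49  1.41  0.56 -0.33] 0.0 0.18
0.75 [-0.7  -0.16  2.47  1.51  0.47 -0.34] 0.0 0.19
1 [-0.52 -0.09  2.42  1.63  0.38 -0.39] 0.0 0.18
[ 0.0197 -0.2438  0.041   0.2005  0.     -0.1591]
0.25 [-0.5  -0.03  2.41  1.77  0.38 -0.53] 0.0 0.14
0.5 [-0.49  0.03  2.4   1.91  0.38 -0.67] 0.0 0.14
0.75 [-0.47  0.09  2.39  2.04  0.39 -0.8 ] 0.0 0.13
1 [-0.46  0.15  2.37  2.16  0.41 -0.91] 0.0 0.12
[-0.0316 -0.0109  0.0503  0.      0.      0.    ]
0.25 [-0.44  0.17  2.35  2.17  0.4  -0.91] 0.0 0.02
0.5 [-0.43  0.18  2.33  2.18  0.39 -0.91] 0.0 0.02
0.75 [-0.42  0.19  2.32  2.19  0.38 -0.91] 0.0 0.02
1 [-0.41  0.21  2.3   2.19  0.37 -0.9 ] 0.0 0.02
[ 0.0193 -0.0007  0.0243  0.      0.      0.    ]
```

Call:
send_rows(
  deltas=[
    [0.008,-0.0025,-0.0055,0.0025,0,-0.002,-0.3],
    [0.02,-0.0065,-0.014,0.006,0,-0.005,-0.3],
    [0.035,-0.011,-0.024,0.011,0.0006,-0.009,-0.3],
    [0.05,-0.016,-0.034,0.0155,0.001,-0.013,-0.3],
    [0.065,-0.021,-0.0445,0.02,0.001,-0.017,-0.3],
    [0.077,-0.0245,-0.053,0.0235,0.0014,-0.02,-0.3],
    [0.0813,-0.0258,-0.0556,0.025,0.0014,-0.021,-0.3],
    [0.0813,-0.0258,-0.0556,0.025,0.0014,-0.021,-0.3],
  ],
)

```text
time: 16.37
tool_pos: [430.5, -262.0, 151.0]
eef_rot: [2.697, -0.378, 1.305]
force: [-0.5, -0.4, -3.3]
finger_gap: 0.632
grasp_force: 40.0
```

Call:
send_rows(
  deltas=[
    [0.0008,-0.01,0.0016,0.008,0,-0.006,-0.3],
    [0.0024,-0.03,0.005,0.024,0,-0.019,-0.3],
    [0.0045,-0.056,0.0094,0.046,0,-0.037,-0.3],
    [0.0067,-0.083,0.014,0.068,0,-0.054,-0.3],
    [0.009,-0.11,0.0185,0.09,0,-0.072,-0.3],
    [0.0111,-0.137,0.023,0.113,0,-0.089,-0.3],
    [0.0133,-0.164,0.0276,0.135,0,-0.107,-0.3],
    [0.0154,-0.191,0.0321,0.157,0,-0.125,-0.3],
    [0.0176,-0.218,0.0367,0.179,0,-0.142,-0.3],
    [0.019,-0.236,0.0397,0.194,0,-0.154,-0.3],
  ],
)

```text
time: 17.2
tool_pos: [535.9, -43.9, 138.1]
eef_rot: [2.822, -0.043, 1.357]
force: [0.4, -0.1, -2.3]
finger_gap: 0.635
grasp_force: 40.0
```

Call:
send_rows(
  deltas=[
    [0.0007,-0.008,0.0013,0.0065,0,-0.005,-0.3],
    [0.0007,-0.008,0.0013,0.0065,0,-0.005,-0.3],
    [0.0007,-0.008,0.0013,0.0065,0,-0.005,-0.3],
  ],
)

```text
time: 17.45
tool_pos: [537.4, -38.5, 139.0]
eef_rot: [2.822, -0.034, 1.36]
force: [1.0, 0.2, -3.1]
finger_gap: 0.636
grasp_force: 40.0
```

```bash
python3 - <<'E'
from kin import *
s,p,r=st();print(s['time'],p,s['force'],s['grasp_force'],s['finger_gap'],s['joint_pos'].round(2))
b=([588,-29.6,84],tool(-.024,.9));c=([560,-29.6,84],tool(-.024,.9))
print(go(p,r,*c).round(4),go(*c,*b).round(4))
E
```

```text
17.45 [537.41917705 -38.54850058 138.98110286] [ 1.04984764  0.21197504 -3.12664535] 39.99775445088744 0.636324546082277 [-0.52 -0.1   2.43  1.63  0.38 -0.39]
[-0.0291 -0.0094  0.0518 -0.0014  0.0019 -0.001 ] [ 0.0174 -0.0007  0.0219  0.      0.      0.    ]
```

Call:
send_rows(
  deltas=[
    [-0.003,-0.001,0.005,0,0,0,-0.3],
    [-0.009,-0.003,0.016,0,0.001,0,-0.3],
    [-0.017,-0.0055,0.03,-0.001,0.002,0,-0.3],
    [-0.024,-0.008,0.043,-0.0014,0.002,-0.001,-0.3],
    [-0.0285,-0.0092,0.0508,-0.0014,0.002,-0.001,-0.3],
    [-0.0291,-0.0094,0.0518,-0.0014,0.0019,-0.001,-0.3],
    [-0.0291,-0.0094,0.0518,-0.0014,0.0019,-0.001,-0.3],
  ],
)

```text
time: 18.03
tool_pos: [560.3, -31.2, 84.5]
eef_rot: [2.818, -0.037, 1.362]
force: [0.7, -0.4, -2.1]
finger_gap: 0.631
grasp_force: 40.0
```

Call:
send_rows(
  deltas=[
    [0.004,-0.0002,0.005,0,0,0,-0.3],
    [0.009,-0.0004,0.0113,0,0,0,-0.3],
    [0.014,-0.0006,0.0176,0,0,0,-0.3],
    [0.0168,-0.0007,0.0212,0,0,0,-0.3],
    [0.0174,-0.0007,0.0219,0,0,0,-0.3],
    [0.0174,-0.0007,0.0219,0,0,0,-0.3],
    [0.0174,-0.0007,0.0219,0,0,0,-0.3],
  ],
)

```text
time: 18.62
tool_pos: [588.9, -29.9, 85.4]
eef_rot: [2.817, -0.033, 1.365]
force: [-0.9, -0.6, -2.1]
finger_gap: 0.633
grasp_force: 40.0
```

```bash
python3 - <<'E'
from kin import *
from cell import snapshot
W=wsnap('w7');sc=snapshot('scene');s,p,r=st();print(s['time'],p,s['eef_rot'],s['force'],s['grasp_force'],s['finger_gap'])
pickle.dump(sc,open('sc7.pkl','wb'))
wm=np.array([p[0]+6.1,p[1],p[2]+72.6])
hk=lambda x,z,y=0:np.array([627+x,-29.6+y,131+z])
print('wire',[wproj(W,wm+[0,d,0]).round(1) for d in(-26,0,26)],'tip',wproj(W,hk(-13+3,18)).round(1),'curl',wproj(W,hk(3,9)).round(1),'strip',wproj(W,hk(-15,46)).round(1))
v=proj('scene',[610,-30,150])[0];x,y=(v-[30,30]).astype(int);print('scene off',x,y)
print('sc wire',[proj('scene',wm+[0,d,0])[0].round(1) for d in(-26,0,26)],proj('scene',hk(-10,18)),proj('scene',hk(3,9)))
im=np.zeros((600,800,3),np.uint8)
im[:,:400]=cv2.resize(W[2]['frame'][60:210,205:305],(400,600),interpolation=3)
im[:400,400:]=cv2.resize(sc['frame'][y:y+60,x:x+60],(400,400),interpolation=3)
cv2.imwrite('pics/m7.png',im[:,:,::-1])
E
```

```text
18.7167 [588.62743159 -29.97315478  85.29429142] [ 2.81708506 -0.03366124  1.36433622] [-0.60554864  0.39795496 -2.07103677] 39.99779504723847 0.6299674284754481
wire [array([326.1, 149.6]), array([255.6, 150.1]), array([184.7, 152.2])] tip [253.7 125.9] curl [253.4 121.1] strip [253.4  79. ]
scene off 204 177
sc wire [array([231.9, 197.3]), array([238.4, 202.8]), array([244.9, 208.4])] [[232.61277884 209.42292219]] [[229.24697756 214.00934781]]
```

View pics/m7.png

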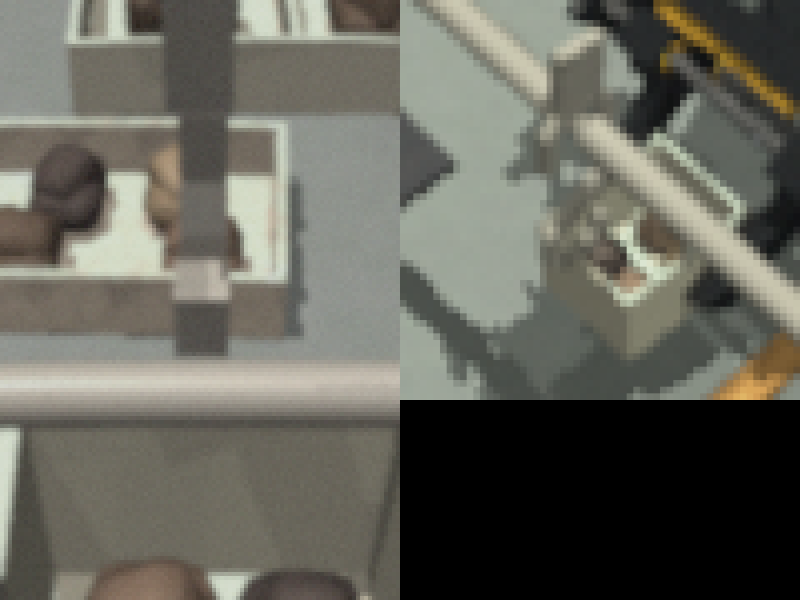

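The wrist view (left, offset 205,60, 4x) shows the hook tip's top face at crop (202,280). The bail wire runs horizontally at crop y≈392, straight in front of the tip, with the plate within the bail's span. The wire is about 3 mm nearer the robot than predicted. Moving forward through the opening.

Call:
send_rows(
  deltas=[
    [0.001,0,0.0012,0,0,0,-0.3],
    [0.003,0,0.0037,0,0,0,-0.3],
    [0.005,0,0.0062,0,0,0,-0.3],
    [0.007,0,0.0087,0,0,0,-0.3],
    [0.008,0,0.01,0,0,0,-0.3],
    [0.009,0,0.0112,0,0,0,-0.3],
    [0.0095,0,0.012,0,0,0,-0.3],
    [0.0095,0,0.012,0,0,0,-0.3],
    [0.0095,0,0.012,0,0,0,-0.3],
  ],
)

```text
time: 19.47
tool_pos: [604.2, -30.5, 85.4]
eef_rot: [2.817, -0.034, 1.365]
force: [-0.3, 0.0, -3.5]
finger_gap: 0.627
grasp_force: 40.0
```

```bash
python3 - <<'E'
from kin import *
W0=pickle.load(open('w7.pkl','rb'));hk=lambda x,z,y=0:np.array([627+x,-29.6+y,131+z])
print('tip pred w7',wproj(W0,hk(-13,18)),wproj(W0,hk(-16,18)),wproj(W0,hk(-10,18)))
W=wsnap('w8');s,p,r=st();print(s['time'],p,s['force'],s['grasp_force'])
wm=np.array([p[0]+6.1,p[1],p[2]+72.6]);print(wproj(W,wm),wproj(W,hk(-13,18)))
g=W[2]['frame'].mean(2)
print('col 225',g[120:175,215:235].mean(1).astype(int));print('col 255',g[105:175,252:258].mean(1).astype(int))
E
```

```text
tip pred w7 [253.84659278 130.66955151] [253.96549369 135.63106845] [253.73205605 125.87271456]
19.5167 [604.17103141 -30.49112995  85.39478808] [-0.66852395 -0.13276437 -3.0401916 ] 39.99789461726323
[255.43419586 149.54175709] [253.06714989 157.91700655]
col 225 [ 95  91  89  86  84  88 102 118 135 158 169 172 172 169 168 168 176 191
 200 179 128 103 102 103 104 104 105 105 106 118 142 164 176 184 196 204
 197 185 174 163 151 140 127 112  96  81  78  88  94  95  96  96  96  96
  96]
col 255 [ 76  75  75  74  75  76  76  74  76  75  76  80  82  77  73  74  74  75
  74  75  79  90  98 101 101 100 100 102 101 100 101 100 101  99  98  96
  90  89  88  87  87  88  88  92 115 145 167 177 185 195 197 185 178 171
 161 150 137 124 109  93  77  72  74  77  78  78  79  79  79  78]
```

Call:
send_rows(
  deltas=[
    [0.001,0,0.0024,0,0,0,-0.3],
    [0.0026,0,0.0058,0,0,0,-0.3],
    [0.0043,0,0.0094,0,0,0,-0.3],
    [0.0062,0,0.0118,0,0,0,-0.3],
    [0.008,0,0.0141,0,0,0,-0.3],
    [0.0092,0,0.0156,0,0,0,-0.3],
    [0.0099,0,0.0164,0,0,0,-0.3],
    [0.0099,0,0.0164,0,0,0,-0.3],
    [0.0099,0,0.0164,0,0,0,-0.3],
  ],
)

```text
time: 20.27
tool_pos: [623.3, -31.0, 83.1]
eef_rot: [2.817, -0.034, 1.365]
force: [-0.6, -0.0, -3.1]
finger_gap: 0.628
grasp_force: 40.0
```

```bash
python3 - <<'E'
from kin import *
W=wsnap('w9');s,p,r=st();print(s['time'],p,s['force'],s['moment'],s['grasp_force'])
hk=lambda x,z,y=0:np.array([627+x,-29.6+y,131+z])
wm=np.array([p[0]+6.1,p[1],p[2]+72.6]);print(wproj(W,wm),'tip',wproj(W,hk(-13,18)),wproj(W,hk(-16,0)),'strip',wproj(W,hk(-15,46)))
g=W[2]['frame'].mean(2)
print('col 225',g[135:175,215:235].mean(1).astype(int));print('col 255',g[90:215,252:258].mean(1).astype(int))
E
```

```text
20.3167 [623.16954008 -30.96285911  83.04284351] [ 0.31919133  0.46399524 -3.04526849] [0.0425703  0.65656025 0.05344511] 39.997817545663565
[255.48615043 149.71019317] tip [252.57834342 195.24716129] [253.29806713 226.66702986] strip [251.42247566 144.13651849]
col 225 [ 94 103 122 137 155 176 182 184 182 180 180 182 184 180 161 124  91  87
  90  94  99 104 106 104 101  99 100 105 103  93  80  78  92 101 103 104
 105 106 106 105]
col 255 [ 77  78  77  76  77  77  78  78  77  77  77  76  77  77  77  75  77  78
  77  77  77  77  78  77  77  76  77  76  76  77  77  77  76  77  79  78
  77  77  77  78  77  77  77  76  75  78  76  78  77  77  77  77  78  76
  76  76  76  75  76  76  75  76  74  76  75  77  79  85  93  95  92  92
  91  87  80  76  81  91  96  92  89  89  89  88  89  89  86  88  87  88
  87  88  89  89  97 126 154 162 164 166 167 167 165 164 164 164 166 169
 169 157 115  84  78  77  76  77  78  77  78  78  78  76  65  53  50]
```

The wire is past the tip, which is now at row 192 against the wire at row 157. Lowering.

Call:
send_rows(
  deltas=[
    [-0.0008,0,0.0009,0,0,0,-0.3],
    [-0.0022,0,0.0025,0,0,0,-0.3],
    [-0.0037,0,0.0042,0,0,0,-0.3],
    [-0.0052,0,0.0059,0,0,0,-0.3],
    [-0.0066,0,0.0075,0,0,0,-0.3],
    [-0.0074,0,0.0084,0,0,0,-0.3],
    [-0.0074,0,0.0084,0,0,0,-0.3],
    [-0.0074,0,0.0084,0,0,0,-0.3],
  ],
)

```text
time: 20.98
tool_pos: [625.2, -31.0, 71.9]
eef_rot: [2.817, -0.034, 1.365]
force: [-0.4, -0.3, -2.7]
finger_gap: 0.634
grasp_force: 40.0
```

Call:
send_rows(
  deltas=[
    [-0.0008,0,0.0006,0,0,0,-0.3],
    [-0.0016,0,0.0012,0,0,0,-0.3],
    [-0.0023,0,0.0019,0,0,0,-0.3],
    [-0.0023,0,0.0019,0,0,0,-0.3],
  ],
)

```text
time: 21.32
tool_pos: [625.3, -31.1, 69.0]
eef_rot: [2.817, -0.034, 1.365]
force: [0.0, -0.4, -3.0]
finger_gap: 0.637
grasp_force: 40.0
```

Call:
send_rows(
  deltas=[
    [-0.0004,0,0.0003,0,0,0,-0.3],
    [-0.0008,0,0.0006,0,0,0,-0.3],
    [-0.0008,0,0.0006,0,0,0,-0.3],
    [-0.0008,0,0.0006,0,0,0,-0.3],
  ],
)

```text
time: 21.65
tool_pos: [625.3, -31.1, 68.1]
eef_rot: [2.817, -0.034, 1.365]
force: [-0.2, 0.2, -1.9]
finger_gap: 0.635
grasp_force: 40.0
```

Call:
send_rows(
  deltas=[
    [-0.0004,0,0.0003,0,0,0,-0.3],
    [-0.0008,0,0.0006,0,0,0,-0.3],
    [-0.0008,0,0.0006,0,0,0,-0.3],
    [-0.0008,0,0.0006,0,0,0,-0.3],
  ],
)

```text
time: 21.98
tool_pos: [625.4, -31.1, 67.3]
eef_rot: [2.816, -0.034, 1.365]
force: [0.0, -0.4, -1.2]
finger_gap: 0.633
grasp_force: 40.0
```

Call:
send_rows(
  deltas=[
    [-0.0003,0,0.0002,0,0,0,-0.3],
    [-0.0006,0,0.0004,0,0,0,-0.3],
    [-0.0006,0,0.0004,0,0,0,-0.3],
    [-0.0006,0,0.0004,0,0,0,-0.3],
  ],
)

```text
time: 22.32
tool_pos: [625.7, -31.2, 66.9]
eef_rot: [2.816, -0.034, 1.367]
force: [-0.5, 0.2, 0.9]
finger_gap: 0.633
grasp_force: 40.0
```

The bail rests in the curl at the expected height and takes the load. I release slowly.

Call:
send_rows(
  deltas=[
    [0,0,0,0,0,0,0.2],
    [0,0,0,0,0,0,0.2],
    [0,0,0,0,0,0,0.2],
  ],
  force=5,
)

```text
time: 22.57
tool_pos: [625.6, -31.2, 66.8]
eef_rot: [2.816, -0.034, 1.366]
force: [-0.6, 0.7, 2.4]
finger_gap: 0.632
grasp_force: 5.0
```

Call:
send_rows(
  deltas=[
    [0,0,0,0,0,0,0.25],
    [0,0,0,0,0,0,0.28],
    [0,0,0,0,0,0,0.31],
    [0,0,0,0,0,0,0.34],
    [0,0,0,0,0,0,0.38],
    [0,0,0,0,0,0,0.44],
    [0,0,0,0,0,0,0.5],
    [0,0,0,0,0,0,0.6],
  ],
  force=3,
)

```text
time: 23.23
tool_pos: [625.2, -31.1, 66.3]
eef_rot: [2.817, -0.034, 1.365]
force: [-0.2, 0.2, 0.5]
finger_gap: 0.789
grasp_force: 0.0
```

Call:
send_rows(
  deltas=[
    [0,0,0,0,0,0,1],
    [0,0,0,0,0,0,1],
    [0,0,0,0,0,0,1],
    [0,0,0,0,0,0,1],
    [0,0,0,0,0,0,1],
    [0,0,0,0,0,0,1],
  ],
)

```text
time: 23.73
tool_pos: [625.3, -31.1, 66.4]
eef_rot: [2.817, -0.034, 1.365]
force: [-0.3, 0.2, -0.7]
finger_gap: 0.995
grasp_force: 0.0
```

```bash
python3 - <<'E'
from kin import *
W=wsnap('w10');s,p,r=st();print(s['time'],p,s['force'],s['moment'],s['grasp_force'],s['finger_gap'])
g=W[2]['frame'].mean(2)
print('col 225',g[130:175,215:235].mean(1).astype(int));print('col 255',g[90:215,252:258].mean(1).astype(int))
j=s['joint_pos']
for b in(30,60,90,120):
    q=p-b*r.as_matrix()[:,2];j,e=ik(q,r,j);print(b,q.round(),j.round(2),round(e,3))
E
```

```text
23.7833 [625.27073396 -31.1097638   66.4237968 ] [ 0.43852335  0.23690436 -0.37010898] [0.02250028 0.35882899 0.00870487] 0.0 0.9970479354486861
col 225 [180 191 194 193 190 189 189 191 193 198 199 179 132 103  99  99  99 100
 101 102 103 103  98  89  83  86  91  94 103 126 152 159 153 143 133 124
 113 100  86  75  80  90  96  97  97]
col 255 [ 74  74  74  74  76  74  75  74  74  75  74  73  74  74  73  74  73  74
  74  73  74  75  74  73  73  74  74  74  78  79  75  73  73  75  72  73
  73  74  74  73  74  74  77  88  97  99 100  99  99 100  99  99  98  98
  99  99 100  99  98  99  97  93  85  78  78  82  85  94 114 152 163 159
 150 141 140 153 160 161 163 165 166 166 164 163 162 163 165 166 167 167
 157 121  88  77  76  76  77  76  75  75  77  76  76  76  76  76  76  82
  97 103 103 102 103 102 103 121 151 153 144 132 116  98  83  78  72]
30 [602. -31.  85.] [-0.4   0.22  2.27  2.2   0.37 -0.9 ] 0.0
60 [578. -30. 104.] [-0.43  0.12  2.33  2.06  0.36 -0.77] 0.0
90 [555. -29. 122.] [-0.46  0.01  2.39  1.87  0.36 -0.6 ] 0.0
120 [531. -29. 141.] [-0.5  -0.12  2.45  1.64  0.37 -0.39] 0.0
```

Released; the wire stays in place. Backing straight out.

Call:
send_rows(
  deltas=[
    [0,0,-0.004,0,0,0,1],
    [0,0,-0.012,0,0,0,1],
    [0,0,-0.022,0,0,0,1],
    [0,0,-0.034,0,0,0,1],
    [0,0,-0.048,0,0,0,1],
    [0,0,-0.062,0,0,0,1],
    [0,0,-0.078,0,0,0,1],
    [0,0,-0.094,0,0,0,1],
    [0,0,-0.105,0,0,0,1],
    [0,0,-0.11,0,0,0,1],
  ],
)

```text
time: 24.62
tool_pos: [538.0, -28.8, 135.3]
eef_rot: [2.816, -0.033, 1.366]
force: [0.6, 0.7, 0.5]
finger_gap: 1.0
grasp_force: 0.0
```

Call:
send_rows(
  deltas=[
    [0,0,0,0,0,0,1],
    [0,0,0,0,0,0,1],
    [0,0,0,0,0,0,1],
    [0,0,0,0,0,0,1],
    [0,0,0,0,0,0,1],
    [0,0,0,0,0,0,1],
  ],
)

```text
time: 25.12
tool_pos: [539.0, -28.8, 134.2]
eef_rot: [2.817, -0.034, 1.364]
force: [-0.9, 0.2, -0.7]
finger_gap: 1.002
grasp_force: 0.0
```

```bash
python3 - <<'E'
from kin import *
from cell import snapshot
import time
a=snapshot('scene')['frame'].astype(int);W=wsnap('w11');b=snapshot('scene')['frame'].astype(int);s,p,r=st();print(s['time'],p,s['force'])
x,y=204,177;c=(slice(y,y+70),slice(x,x+70))
print('scene motion',np.abs(a-b)[c].max())
g=W[2]['frame'].mean(2)
# predicted pixels for the hung bin
X=627.5;Z=55
for n,q in dict(wireL=[X,-30+20,140],wireR=[X,-30-20,140],rimNL=[X-35,-30+28,100],rimNR=[X-35,-58,100],rimFL=[X+35,-2,100],rimFR=[X+35,-58,100],tabtop=[627,-30,267]).items():print(n,wproj(W,q).round(1),proj('scene',q)[0].round(1))
# white inner/rim pixels near: extent of bin in wrist view
m=(g>150).astype(np.uint8);m[:,:180]=0;m[:,340:]=0
for col in(230,235,280,285):
    d=np.diff(g[:,col-2:col+3].mean(1));k=np.where(np.abs(d)>12)[0];print(col,k)
E
```

```text
25.2667 [538.94840497 -28.85423288 134.31660722] [-0.52422014 -0.54714875 -1.09852284]
scene motion 24
wireL [227.1 127.4] [234.8 217.8]
wireR [283.2 126.4] [224.9 209.1]
rimNL [219.  199.3] [246.2 219.9]
rimNR [293.7 197.8] [232.7 208.2]
rimFL [223.2 133. ] [227.9 234.9]
rimFR [285.9 131.9] [214.5 222.6]
tabtop [254.1 -61.2] [228.  185.2]
230 [  6   7  23  34  35  50  77  79  80  94  95  97  98 118 119 120 121 122
 124 125 127 128 130 131 133 134 136 137 189 197 198 200 201 202 290 291
 317 325 343 344 351]
235 [  5   6   7  23  34  35  50  51  52  63  64  65  78  79  80  94  95  97
  98 107 118 119 120 121 124 125 127 129 130 131 133 134 136 137 174 190
 193 194 196 197 198 200 201 202 290 291 345 350 351 352]
280 [  6  34  35  49  50  51  52  63  64  78  79  94 126 127 129 130 131 132
 133 134 135 136 137 138 166 168 169 170 171 197 198 199 201 202 203 246
 247 248 290 291 316 317 318 325 326 327 333 334 335 344 347 348 351 352]
285 [  5   6   7  34  35  49  50  51  52  65  66  76  77  78  79  94 125 127
 129 130 131 133 134 135 136 137 141 148 149 197 198 199 201 202 203 247
 248 290 291 316 317 318 325 326 327 333 334 343 344 351 352]
```

The rim edges match a level, hung bin: near rim at row 198–202 (predicted 199) and far rim at 131–137 (predicted 132). I let it settle, check once more for motion, and hand in.

Call:
send_rows(
  deltas=[
    [0,0,0,0,0,0,1],
    [0,0,0,0,0,0,1],
    [0,0,0,0,0,0,1],
    [0,0,0,0,0,0,1],
    [0,0,0,0,0,0,1],
    [0,0,0,0,0,0,1],
    [0,0,0,0,0,0,1],
    [0,0,0,0,0,0,1],
    [0,0,0,0,0,0,1],
    [0,0,0,0,0,0,1],
  ],
)

```text
time: 26.1
tool_pos: [539.0, -29.0, 134.6]
eef_rot: [2.817, -0.034, 1.365]
force: [-0.8, -0.6, -0.1]
finger_gap: 1.002
grasp_force: 0.0
```

```bash
python3 - <<'E'
from h import *
from cell import snapshot,sign_off
f=[snapshot('wrist')['frame'].astype(float).mean(2)[110:210,200:310] for _ in range(4)]
print([np.round(cv2.phaseCorrelate(f[0],k)[0],2) for k in f[1:]])
o=pickle.load(open('w11.pkl','rb'))[2]['frame'].astype(float).mean(2)[110:210,200:310];print(np.round(cv2.phaseCorrelate(o,f[3])[0],2))
print(sign_off())
E
```

```text
[array([-0.  , -0.06]), array([ 0.  , -0.01]), array([0.01, 0.01])]
[-0.18  0.38]
the job is handed in; nothing more can be done
None
```

I handed the job in at about 26 s: the hook sits in the rail's neck, 3.0 mm below its height on the plain bar by feel, and the bin hangs still and level from its lower curl with the gripper clear. No verdict came back.

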